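Dock the bottle temperature logger in its latched reader case

TASK

Dock the temperature logger in its reader: swing the latch lever on the front of the closed grey case down and free, then open the lid and push it right back, well past upright. Then draw the logger out of the neck of the bottle it hangs in and slide its thin stem fully home into the socket of the sloping block inside the case, so that its collar lies flat on the block, and let go. Leave the bottle standing where it is and do not disturb the other things on the table.

Things in the scene. Friction and masses are not known exactly. Their poses are not given: they have to be found in the camera images.
- case: closed grey instrument case, 140 mm deep (x) by 210 mm wide (y), lower half 92 mm high, lid top 100 mm above the table; it stays where it is. Origin: centre of its underside; z up, its front (the side with the latch) looks along its own -x, the hinges are on its +x side
- lid_hinge (a point): point on the lid's hinge axis at mid width, 92 mm above the table; the axis runs along the case's y
- case_lid (a joint): opening angle of the lid (about 0.3 kg), rad: 0 shut, 1.57 upright, 1.85 against its stop; its stiff friction hinges (0.36 N m) hold it at any angle
- lid_handle (a point): middle of the black round bar of the lid's handle: bar 12 mm thick, runs along the case's y, 94 mm clear between its two posts, its axis 32 mm above the lid's top face, 131 mm in front of the hinge axis and (lid shut) 40 mm above it; moves with the lid
- case_latch (a joint): angle of the steel latch lever on the case's front wall, rad: 0 closed, its hook over a steel lip of the lid; grows as the lever's top swings out from the case and down, 1.35 at its stop. The lid is free from about 0.3. The lever stays where it is left (friction 0.12 N m)
- latch_pivot (a point): point on the lever's hinge axis (parallel to the case's y) at mid width, 7 mm in front of the case's front wall, 45 mm above the table
- latch_tip (a point): middle of the free edge of the lever's flared steel paddle (43 mm wide, 48 mm long, 4 mm thick); closed, the paddle leans 62 deg from vertical out over the front, its free edge 51 mm in front of the pivot and 75 mm above it, its root 11 mm in front and 53 mm above; it is caught from behind (case side) near the root and drawn out and down; moves with the lever
- reader: aluminium block inside the case (hidden while the lid is shut), sloping face 50 x 100 mm with one round socket in a black ring: hole 13 mm wide, 46 mm deep, edge bevelled 2 mm. Origin: centre of the hole's mouth, 61 mm above the table, at x +12 mm, y +41 mm in the case's frame; z points straight out of the socket, 24 deg from vertical, leaning toward the case's front; y is the case's y
- logger: steel temperature logger, 118 mm long, 0.09 kg: stem 10 mm thick, 42 mm long, end bevelled; then a black collar 34 mm across, 6 mm thick; round steel barrel 24 mm thick from 48 to 112 mm; small black head. Hangs upright, stem down, its collar on the rim of a bottle neck. Origin: the stem's end; z along the axis toward the head
- logger_collar (a point): centre of the logger's collar on its stem side, 42 mm from the stem's end
- tall_bottle: filled amber bottle without pump, 68 mm across, 156 mm high, neck 29 mm outside and 22 mm inside, loose; the logger hangs in its neck. Origin: centre of its underside
- beaker: steel sampling beaker, open, 67 mm across, 78 mm high; origin at the centre of its underside; a bystander
- spanner: flat steel double-ended spanner, 169 x 29 x 9 mm, lying; origin under its centre; a bystander
- marker: marker pen, 135 mm long, 17 mm thick, lying; origin under its centre; a bystander
- sample_1: small dropper bottle, 33 mm across, 102 mm high, standing; origin at the centre of its underside; a bystander
- bottle_open: second open amber bottle, 68 mm across, 156 mm high, standing near the filling machine with nothing in its neck; origin at the centre of its underside; a bystander
Not all that is in view belongs to the job. What is shaped like the logger but orange is not meant.

How it is judged:
By the outcome, as a careful person would: the job done as asked, in the order asked, and still so for the second after the job is handed in, with the robot touching nothing.
It also fails if it takes over 72 s, if anything falls off the work surface, if the arm or the gripper's body presses on something with over 40 N, if the wrist force passes 120 N, or if a joint passes its speed limit or range.

ROBOT

A 6-joint arm with a two-finger parallel gripper is mounted at the origin on a cart in front of the work surface, level with it; the furniture and walls round the work are solid. World frame = base frame: x ahead of the robot, y to its left, z up, the work surface at z = 0. Lengths are in m, angles in degrees, forces in N, time in s.
With the tool pointing down it reaches from about 0.35 to 0.875 m from the base axis. Payload 4.2 kg.
Tool frame: the origin (TCP) lies on the mounting face of the last link; the fingertips stand 182 mm ahead of it and the grasp point (between the pads) lies 164 mm ahead of it (r.tcp_to_grasp is the distance from the TCP to the grasp point, in m); z points along the fingers, y is the line along which they close (so a half turn about z gives the same grasp; the last joint's range is limited). The gripper opens to 87 mm and grips with 3 to 60 N. Pads are 19 mm wide; open, the fingers measure 117 mm over their backs; the gripper's body (75 mm by 190 mm) begins 51 mm behind the grasp point.
Start: joints at [14.817, 22.042, 0.453, 0, -68.411, -14.817], TCP at [0.625, 0, 0.405] pointing down, gripper open.
Joint ranges: [-179.83, 179.83], [-69.29, 118.12], [-61.27, 80.66], [-181.25, 117.63], [-171.15, -9.14], [-177.46, 177.46]. Speed limits (degrees/s): [159.86, 159.86, 180, 180, 180, 180].

INTERFACE

Orientations are given as a 3x3 rotation matrix whose columns are the frame's x, y, z axes.
In Python, from station import sense, eyes, r gives the robot as it stands.
- The arm moves only by the tool jog_arm, never from a script. Its argument "increments" is a list of rows, each a list of 4 numbers: the shift along the tool's x, y, z normalised to -1 to 1, where 1 is 0.02 m, then the turn about the tool's z normalised to -1 to 1, where 1 is 0.08 rad. A call has 1 to 10 rows; each row shifts and turns the commanded pose from where the row before left it, along the tool's axes as they then stand; what a row does not reach is not made up. A row lasts 1/10 s, in which the tool goes at most 50 mm and 8.59 degrees, less where a joint would pass 70% of its speed; a pose out of reach is approached as far as the arm can. A call with a number of a shift or a turn outside -1 to 1 is refused whole. A call with a gripper value outside its range is refused whole. "grip" is the finger opening in mm, from 0 to 87, set as the call begins (left out, the last holds). The fingers move at their own pace and stop on an object; the grip force is fixed at half the most. Time passes only in rows, so rows that do not move let the fingers close. It gives the time, the measured TCP pose, the force, the opening and the grip force at its end, in the units of the state.
- sense(): the state, without advancing time (a new reading comes with each control period).
- eyes.capture(name): name is "scene" or "side" or "wrist"; returns the picture (400x640x3 uint8, blue, green, red); there is no depth.
- eyes.get_calibration(name): a dict with "camera_matrix" (3x3 intrinsics, pixels), "R" (3x3) and "t" (3): a world point X has camera coordinates R X + t; the wrist camera has in their place "T_tool_cam" (4x4, takes a point from camera to tool coordinates, whose origin is the TCP and whose axes are the flange's). Camera axes: x right, y down, z forward; pixel columns grow to the right and rows downward; lengths in m; the calibration is good to about 2 mm. A picture is of the moment at which its call begins: read the wrist's pose just before it. get_calibration takes no time and is no camera call.
- r.finish_job(): hands the job in; it is judged then, once.
Trained networks look in the newest picture that a camera, given by its name, has taken for a name from the list of things; names that differ only in an ending like _2 or _b are one class to them, and where a whole thing is asked for, a point or a joint stands for the part that bears it (a point fixed in the world has none). Each returns a list of dicts, best first, with "conf" (0 to 1); they miss things now and then, are a little off and sometimes report something else, mostly with a low value. They report only what shows in the picture. A call takes as long as a camera call. They do not tell look-alikes from the thing itself.
- eyes.spot_in(camera, name): "centre" ([x, y, z] in m, in world coordinates, good to about 4 mm: the middle of the surface that is visible of it).
- eyes.outline_of(camera, name): "mask" (400x640 bool, what is visible of it).
The state is a dict: "time_s": time; "joints": joint angles; "joint_velocities": joint speeds; "effort": joint torques, N m; "tcp_pos": TCP position; "ee_rot": TCP orientation; "wrist_force": force on the tool from outside, world axes, zero at the start; "moment": the same for the moment, N m; "gripper_width": opening from 0.0 (shut) to 1.0 (fully open); "gripper_force": force on a finger pad.
Only numpy, scipy, OpenCV 4.12 (cv2) and the standard library are available. Lean on these libraries where they do the work, as an engineer would, in place of code of your own. Each camera call takes 0.05 s, during which the arm holds its last target. There are 200 camera calls.

## Working session

There is one attempt and no reset: what is moved stays moved. The work goes in short steps, Python scripts to look and compute and a tool call to move; the robot and the scene stay as the last step left them, time stands still between calls to the robot, and variables do not carry over. Pictures are saved under pics/ and viewed, at most 10 in all, crops included, and the job is handed in when it is done.

Besides the shell and the picture viewer there is one more tool, called after "Request:" in YAML: its name, and indented under it one key for each argument. jog_arm: Moves the arm, as the interface text tells. Its arguments: {"type":"object","properties":{"increments":{"type":"array"},"grip":{"type":"number"}},"required":["increments"]}

```bash
mkdir -p pics; ls
cat > h.py <<'E'
from station import sense, eyes, r
import numpy as np, cv2
N=['case','lid_handle','latch_tip','logger','tall_bottle','beaker','spanner','marker','sample_1','bottle_open']
def st():
    s=sense(); print('t',round(s['time_s'],2),'tcp',np.round(s['tcp_pos'],4).tolist(),'F',np.round(s['wrist_force'],1).tolist(),'w',round(s['gripper_width']*87,1),'gf',s['gripper_force']); return s
E
python3 - <<'E'
from h import *
s=st(); print(np.round(s['ee_rot'],3).tolist())
for c in ['scene','side']:
    im=eyes.capture(c); cv2.imwrite(f'pics/{c}0.png',im)
    k=eyes.get_calibration(c); print(c,k)
    for n in N:
        print(n,[(np.round(d['centre'],3).tolist(),round(d['conf'],2)) for d in eyes.spot_in(c,n)[:4]])
im=eyes.capture('wrist'); cv2.imwrite('pics/wrist0.png',im); print(eyes.get_calibration('wrist'))
E
```

```text
pics
t 0.0 tcp [0.6248, 0.0001, 0.4037] F [-0.2, 0.1, -0.5] w 87.0 gf 0.0
[[-0.0, -1.0, -0.002], [-1.0, 0.0, -0.0], [0.0, 0.002, -1.0]]
scene {'camera_matrix': array([[417.12624973,   0.        , 322.83164952],
       [  0.        , 417.12624973, 201.56217773],
       [  0.        ,   0.        ,   1.        ]]), 'R': array([[-0.63354845, -0.77339293,  0.02190288],
       [-0.45863476,  0.35260437, -0.81567415],
       [ 0.62311357, -0.52681452, -0.57809683]]), 't': array([0.31439908, 0.34425354, 1.01574134])}
case [([0.573, 0.105, 0.1], 0.61)]
lid_handle []
latch_tip [([0.543, 0.085, 0.1], 0.65), ([0.465, -0.251, 0.056], 0.18)]
logger [([0.435, 0.358, 0.2], 0.84), ([0.467, 0.272, 0.071], 0.71), ([0.322, 0.345, 0.077], 0.6), ([0.369, 0.184, 0.019], 0.31)]
tall_bottle [([0.422, 0.37, 0.091], 0.66), ([0.544, 0.084, 0.102], 0.49)]
beaker [([0.459, -0.128, 0.055], 0.9)]
spanner [([0.367, -0.133, 0.011], 0.61), ([0.542, 0.083, 0.1], 0.56)]
marker [([0.371, 0.183, 0.017], 0.79), ([0.368, -0.133, 0.009], 0.51), ([0.58, 0.104, 0.1], 0.28)]
sample_1 []
bottle_open [([0.463, -0.253, 0.058], 0.
[... 714 characters left out ...]
 0.002], 0.62), ([0.445, 0.345, 0.197], 0.32)]
marker [([0.37, 0.172, 0.014], 0.47)]
sample_1 [([0.383, -0.346, 0.058], 0.73)]
bottle_open [([0.461, -0.302, 0.121], 0.85)]
{'camera_matrix': array([[302.45542935,   0.        , 321.81077894],
       [  0.        , 302.45542935, 199.98741169],
       [  0.        ,   0.        ,   1.        ]]), 'T_tool_cam': array([[ 4.72145777e-04, -9.69700307e-01, -2.44297138e-01,
         6.65512126e-02],
       [ 9.99999821e-01,  3.68217184e-04,  4.71087696e-04,
         8.80197473e-04],
       [-3.66859479e-04, -2.44297317e-01,  9.69700308e-01,
         1.95513729e-02],
       [ 0.00000000e+00,  0.00000000e+00,  0.00000000e+00,
         1.00000000e+00]])}
```

View pics/scene0.png

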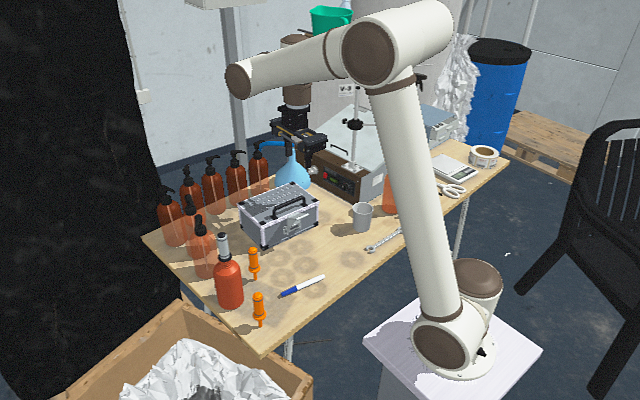

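View pics/side0.png

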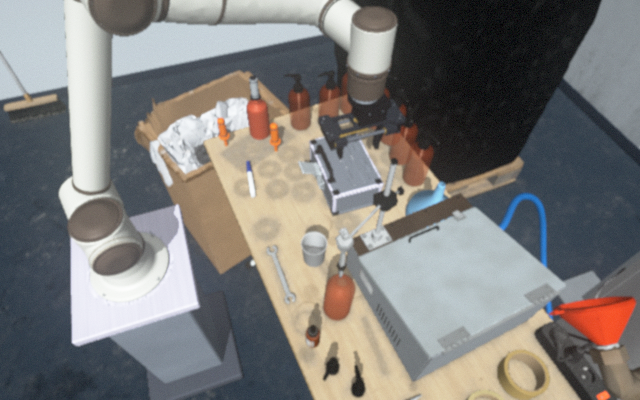

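View pics/wrist0.png

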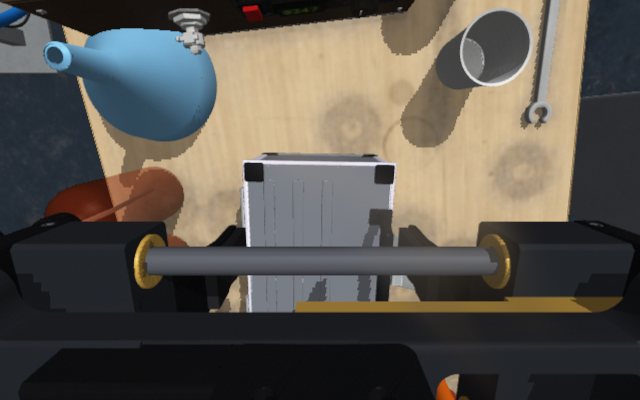

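Run:
```python
from h import *
a=cv2.imread('pics/scene0.png')[180:340,180:340]; a=cv2.resize(a,None,fx=3.5,fy=3.5,interpolation=cv2.INTER_CUBIC); cv2.imwrite('pics/c1.png',a)
for n in ['case','lid_handle','latch_tip','logger','latch_pivot']:
    print(n,[(np.round(d['centre'],3).tolist(),round(d['conf'],2)) for d in eyes.spot_in('wrist',n)[:4]])
```

```text
case [([0.63, 0.02, 0.102], 0.93)]
lid_handle [([0.63, 0.023, 0.101], 0.98)]
latch_tip [([0.541, 0.09, 0.1], 0.83)]
logger [([0.478, 0.258, 0.085], 0.77)]
latch_pivot [([0.634, 0.02, 0.095], 0.83)]
```

View pics/c1.png

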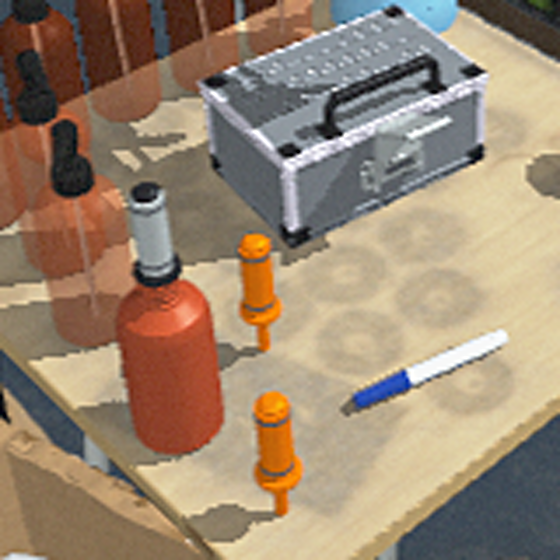

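```bash
cat >> h.py <<'E'
def cam(c,s=None):
    k=eyes.get_calibration(c); K=k['camera_matrix']
    if c!='wrist': return K,k['R'],k['t']
    s=s or sense(); T=np.eye(4);T[:3,:3]=s['ee_rot'];T[:3,3]=s['tcp_pos']; M=np.linalg.inv(T@k['T_tool_cam']); return K,M[:3,:3],M[:3,3]
def onz(c,px,z,s=None):
    K,R,t=cam(c,s); d=R.T@np.linalg.inv(K)@[px[0],px[1],1]; o=-R.T@t; return o+d*(z-o[2])/d[2]
def proj(c,X,s=None):
    K,R,t=cam(c,s); p=K@(R@np.asarray(X)+t); return p[:2]/p[2]
E
python3 - <<'E'
from h import *
for c,L in [('scene',[(238,204.3),(262.9,225.7),(319,201.4),(293,183)]),('wrist',[(245,160),(395,163)])]:
    for p in L: print(c,p,np.round(onz(c,p,.1),4))
# bottle base/neck, spots of pump bottles
print('pump scene bases',[np.round(onz('scene',p,0),3).tolist() for p in [(205,272),(172,242)]])
for n in ['logger','tall_bottle']:
  for c in ['scene','side']:
    for d in eyes.outline_of(c,n):
        ys,xs=np.where(d['mask']); print(c,n,round(d['conf'],2),xs.min(),xs.max(),ys.min(),ys.max(),round(xs.mean(),1),round(ys.mean(),1))
im=cv2.imread('pics/side0.png')[60:230,200:440]; cv2.imwrite('pics/c2.png',cv2.resize(im,None,fx=3.3,fy=3.3,interpolation=cv2.INTER_CUBIC))
E
```

```text
scene (238, 204.3) [0.6938 0.1815 0.1   ]
scene (262.9, 225.7) [0.5569 0.1781 0.1   ]
scene (319, 201.4) [ 0.5526 -0.0277  0.1   ]
scene (293, 183) [ 0.689  -0.0256  0.1   ]
wrist (245, 160) [ 0.6963 -0.0334  0.1   ]
wrist (395, 163) [ 0.555  -0.0307  0.1   ]
pump scene bases [[0.588, 0.36, 0.0], [0.77, 0.381, 0.0]]
scene logger 0.86 216 232 233 262 223.3 248.7
scene logger 0.71 252 265 291 326 258.0 307.9
scene logger 0.63 248 259 247 279 253.0 261.8
side logger 0.73 249 260 76 100 254.0 88.7
side logger 0.59 270 278 124 149 273.9 135.3
side logger 0.51 217 228 118 142 222.2 129.6
scene tall_bottle 0.6 213 244 260 309 228.1 284.4
scene tall_bottle 0.22 382 395 176 213 387.7 197.8
side tall_bottle 0.93 246 269 100 140 258.0 119.6
```

View pics/c2.png

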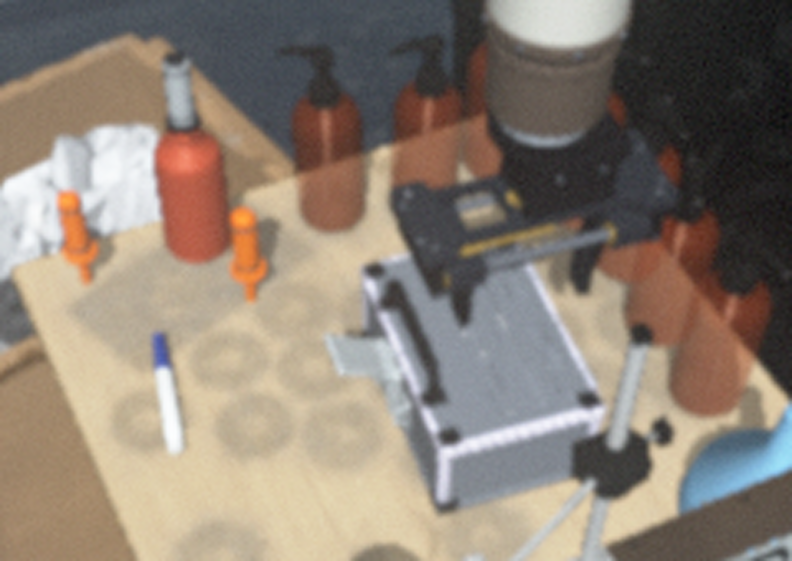

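Latch, then lid, then logger. Look-alikes: steel logger in the bottle at scene px (223,249), world ≈(0.44,0.35). Orange dummies at (253,262) and (258,308) are rejected. The crop confirms the steel one, which has a black collar and sits on the amber bottle. The case is centred at ≈(0.626,0.074), with its front toward the robot.

Request:
jog_arm:
  increments:
    - [-0.625, 0.917, 0, 0]
    - [-0.625, 0.917, 0, 0]
    - [-0.625, 0.917, 0, 0]
    - [-0.625, 0.917, 0, 0]
    - [-0.625, 0.917, 0, 0]
    - [-0.625, 0.917, 0, 0]
    - [0, 0, 0, 1]
    - [0, 0, 0, 1]
    - [0, 0, 0, 1]
    - [0, 0, 0, 1]
  grip: 0

```text
time_s: 2.6
tcp_pos: [0.5148, 0.0751, 0.405]
ee_rot: [[-0.317, -0.948, 0.0], [-0.948, 0.317, 0.0], [-0.0, -0.0, -1.0]]
wrist_force: [0.2, -0.3, -0.1]
gripper_width: 0.168
gripper_force: 0.0
```

Request:
jog_arm:
  increments:
    - [0, 0, 0, 1]
    - [0, 0, 0, 1]
    - [0, 0, 0, 1]
    - [0, 0, 0, 1]
    - [0, 0, 0, 1]
    - [0, 0, 0, 1]
    - [0, 0, 0, 1]
    - [0, 0, 0, 1]
    - [0, 0, 0, 1]
    - [0, 0, 0, 1]

```text
time_s: 3.6
tcp_pos: [0.5149, 0.075, 0.4049]
ee_rot: [[-0.902, -0.433, 0.0], [-0.433, 0.902, 0.0], [-0.0, -0.0, -1.0]]
wrist_force: [0.4, -0.2, 0.7]
gripper_width: 0.004
gripper_force: 0.0
```

Request:
jog_arm:
  increments:
    - [0, 0, 0, 1]
    - [0, 0, 0, 1]
    - [0, 0, 0, 1]
    - [0, 0, 0, 1]
    - [0, 0, 0, 1]
    - [0, 0, 0, 0.8]
    - [0, 0, 0, 0]
    - [0, 0, 0, 0]

```text
time_s: 4.4
tcp_pos: [0.5149, 0.075, 0.4048]
ee_rot: [[-1.0, 0.012, 0.0], [0.012, 1.0, 0.0], [-0.0, 0.0, -1.0]]
wrist_force: [-0.5, 0.4, -0.3]
gripper_width: 0.005
gripper_force: 0.0
```

Run:
```python
from h import *
s=st(); print(np.round(s['ee_rot'],3).tolist(), np.round(s['joints'],1))
im=eyes.capture('wrist'); cv2.imwrite('pics/w1.png',im)
for n in ['lid_handle','latch_tip','case']:
    print(n,[(np.round(d['centre'],3).tolist(),round(d['conf'],2)) for d in eyes.spot_in('wrist',n)[:2]])
c,y=np.array([.626,.074]),np.radians(-1)
for n,f,u,sd in [('tipL',51,75,21),('tipR',51,75,-21),('root',11,53,0)]:
    print(n,np.round(proj('wrist',[c[0]-.077-f/1000,c[1]+sd/1000+.0015,.045+u/1000],s)))
for n in ['root']: print(n,np.round(proj('wrist',[.565,.074,.132],s)))
```

```text
t 4.4 tcp [0.5149, 0.075, 0.4048] F [-0.5, 0.4, -0.3] w 0.4 gf 0.0
[[-1.0, 0.012, 0.0], [0.012, 1.0, 0.0], [-0.0, 0.0, -1.0]] [  26.2   11.8  -14.1   -0.   -64.1 -116.9]
lid_handle [([0.54, 0.076, 0.097], 0.26)]
latch_tip [([0.518, 0.077, 0.113], 0.72)]
case [([0.538, 0.078, 0.105], 0.56)]
tipL [346. 182.]
tipR [299. 182.]
root [323. 218.]
root [321. 257.]
```

View pics/w1.png

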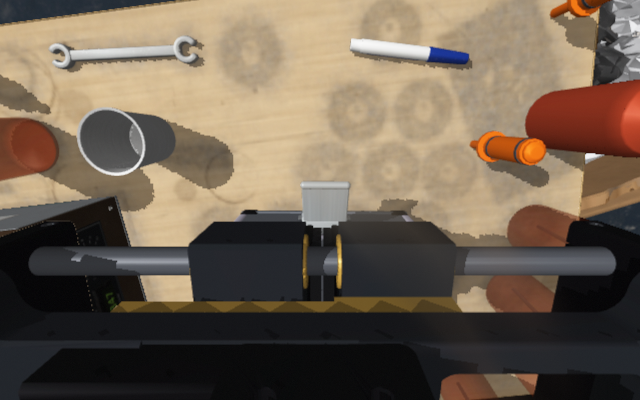

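The picture shows the paddle's free edge at row 183, cols 301–349, matching the prediction (row 182). Now I press the latch out and down.

Request:
jog_arm:
  increments:
    - [0, 0, 0.98, 0]
    - [0, 0, 0.98, 0]
    - [0, 0, 0.98, 0]
    - [0, 0, 0.98, 0]
    - [0, 0, 0.98, 0]
    - [0.1, 0, 0.5, 0]
    - [0.1, 0, 0.5, 0]
    - [0.1, 0, 0.5, 0]
    - [0.25, 0, 0.35, 0]
    - [0.25, 0, 0.35, 0]

```text
time_s: 5.6
tcp_pos: [0.4977, 0.0752, 0.263]
ee_rot: [[-1.0, 0.013, -0.003], [0.013, 1.0, -0.0], [0.003, -0.001, -1.0]]
wrist_force: [-6.7, 2.8, 7.4]
gripper_width: 0.008
gripper_force: 4.4
```

Request:
jog_arm:
  increments:
    - [0.2, 0, 0.33, 0]
    - [0.2, 0, 0.33, 0]
    - [0.2, 0, 0.38, 0]
    - [0.2, 0, 0.38, 0]
    - [0.2, 0, 0.38, 0]
    - [0, 0, 0, 0]

```text
time_s: 6.2
tcp_pos: [0.4783, 0.0753, 0.2255]
ee_rot: [[-1.0, 0.013, -0.002], [0.013, 1.0, -0.001], [0.002, -0.001, -1.0]]
wrist_force: [0.4, 0.3, -0.1]
gripper_width: 0.005
gripper_force: 0.0
```

Request:
jog_arm:
  increments:
    - [0, 0, -1, 0]
    - [0, 0, -1, 0]
    - [0, 0, -1, 0]
    - [0, 0, -1, 0]
    - [0, 0, -1, 0]
    - [0, 0, -1, 0]
    - [0, 0, -1, 0]
    - [0, 0, -1, 0]
    - [0, 0, -1, 0]
    - [0, 0, 0, 0]
  grip: 60

```text
time_s: 7.2
tcp_pos: [0.4797, 0.0757, 0.4096]
ee_rot: [[-1.0, 0.013, 0.006], [0.013, 1.0, 0.002], [-0.006, 0.002, -1.0]]
wrist_force: [0.2, -0.1, 0.3]
gripper_width: 0.68
gripper_force: 0.0
```

Run:
```python
from h import *
from scipy.spatial.transform import Rotation as R
s=st()
w=eyes.capture('wrist'); a=eyes.capture('side'); b=eyes.capture('scene')
for n in ['lid_handle','latch_tip']:
  for c in ['wrist','side','scene']:
    print(n,c,[(np.round(d['centre'],3).tolist(),round(d['conf'],2)) for d in eyes.spot_in(c,n)[:2]])
for th in [0,.3,.6,.9,1.2,1.35]:
    f=51*np.cos(th)+75*np.sin(th);u=75*np.cos(th)-51*np.sin(th)
    print(th,np.round([proj('wrist',[.549-f/1000,.076,.045+u/1000],s),proj('side',[.549-f/1000,.076,.045+u/1000])]).tolist())
x=cv2.resize(a[100:200,280:400],None,fx=4,fy=4,interpolation=cv2.INTER_CUBIC)
y=cv2.resize(w[60:260,220:440],None,fx=2,fy=2)
p=np.zeros((400,920,3),np.uint8);p[:,:480]=x;p[:,480:]=y
cv2.imwrite('pics/p2.png',cv2.resize(p,(800,348)))
```

```text
t 7.2 tcp [0.4797, 0.0757, 0.4096] F [0.2, -0.1, 0.3] w 59.2 gf 0.0
lid_handle wrist []
lid_handle side [([0.626, 0.06, 0.103], 0.84), ([0.494, 0.079, 0.043], 0.44)]
lid_handle scene [([0.614, 0.093, 0.101], 0.95)]
latch_tip wrist [([0.494, 0.076, 0.043], 0.7)]
latch_tip side [([0.501, 0.078, 0.046], 0.86), ([0.626, 0.062, 0.098], 0.56)]
latch_tip scene [([0.489, 0.077, 0.041], 0.89)]
0 [[322.0, 216.0], [300.0, 168.0]]
0.3 [[322.0, 191.0], [293.0, 174.0]]
0.6 [[321.0, 173.0], [289.0, 180.0]]
0.9 [[321.0, 164.0], [287.0, 186.0]]
1.2 [[321.0, 163.0], [288.0, 192.0]]
1.35 [[321.0, 165.0], [290.0, 194.0]]
```

View pics/p2.png

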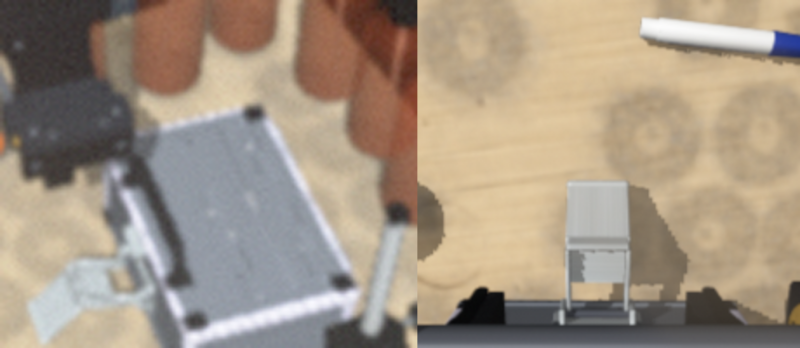

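The latch is down (θ≈1.2, paddle at crop (597,215)). Next is the lid handle.

Request:
jog_arm:
  increments:
    - [-0.85, 0, 0, -1]
    - [-0.85, 0.07, 0, -1]
    - [-0.85, 0.14, 0, -1]
    - [-0.84, 0.2, 0, -1]
    - [-0.82, 0.27, 0, -1]
    - [0, 0, 0, -1]
    - [0, 0, 0, -1]
    - [0, 0, 0, -1]
    - [0, 0, 0, -1]
    - [0, 0, 0, -1]

```text
time_s: 8.65
tcp_pos: [0.5588, 0.1009, 0.4063]
ee_rot: [[-0.704, -0.71, -0.001], [-0.71, 0.704, -0.0], [0.001, 0.0, -1.0]]
wrist_force: [-0.2, 0.0, -0.3]
gripper_width: 0.694
gripper_force: 0.0
```

Request:
jog_arm:
  increments:
    - [0, 0, 0, -1]
    - [0, 0, 0, -1]
    - [0, 0, 0, -1]
    - [0, 0, 0, -1]
    - [0, 0, 0, -1]
    - [0, 0, 0, -1]
    - [0, 0, 0, -1]
    - [0, 0, 0, -1]
    - [0, 0, 0, -1]
    - [0, 0, 0, -0.63]

```text
time_s: 9.65
tcp_pos: [0.5587, 0.1009, 0.4063]
ee_rot: [[-0.011, -1.0, -0.001], [-1.0, 0.011, -0.0], [0.0, 0.001, -1.0]]
wrist_force: [-0.5, 1.2, -0.0]
gripper_width: 0.688
gripper_force: 0.0
```

Run:
```python
from h import *
s=st(); print(np.round(s['ee_rot'],3).tolist())
w=eyes.capture('wrist'); 
for p in [(275.7,207),(304.3,197)]: print(np.round(onz('scene',p,.135),4))
for p in [(319.7,147.9),(331.8,179.7)]: print(np.round(onz('side',p,.135),4))
for n in ['lid_handle']: print([(np.round(d['centre'],3).tolist(),round(d['conf'],2)) for d in eyes.spot_in('wrist',n)[:2]])
for x in [.555,.565]: print(np.round([proj('wrist',[x,.076+d,.132],s) for d in (-.047,0,.047)]).tolist())
cv2.imwrite('pics/w3.png',w)
```

```text
t 9.65 tcp [0.5587, 0.1009, 0.4063] F [-0.5, 1.2, -0.0] w 59.8 gf 0.0
[[-0.011, -1.0, -0.001], [-1.0, 0.011, -0.0], [0.0, 0.001, -1.0]]
[0.57   0.1228 0.135 ]
[0.5599 0.0248 0.135 ]
[0.5686 0.1135 0.135 ]
[ 0.5607 -0.0027  0.135 ]
[([0.627, 0.05, 0.1], 0.66)]
[[324.0, 117.0], [325.0, 174.0], [325.0, 227.0]]
[[312.0, 117.0], [313.0, 175.0], [314.0, 227.0]]
```

View pics/w3.png

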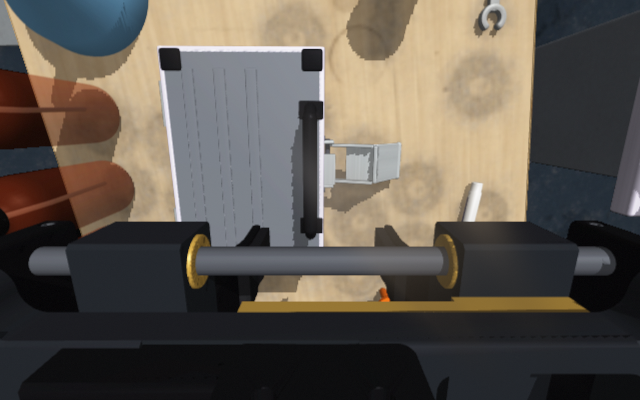

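Request:
jog_arm:
  increments:
    - [0.68, -0.21, 0.5, 0]
    - [0.68, -0.21, 0.5, 0]
    - [0, 0, 1, 0]
    - [0, 0, 1, 0]
    - [0, 0, 1, 0]
    - [0, 0, 1, 0]
    - [0, 0, 0.35, 0]
    - [0, 0, 0, 0]

```text
time_s: 10.55
tcp_pos: [0.5666, 0.0726, 0.2981]
ee_rot: [[-0.015, -1.0, -0.003], [-1.0, 0.015, -0.001], [0.001, 0.003, -1.0]]
wrist_force: [-0.3, -0.1, 1.3]
gripper_width: 0.685
gripper_force: 0.0
```

Request:
jog_arm:
  increments:
    - [0, 0, 0, 0]
    - [0, 0, 0, 0]
    - [0, 0, 0, 0]
    - [0, 0, 0, 0]
    - [0, 0, 0, 0]
    - [0, 0, 0, 0]
  grip: 0

```text
time_s: 11.15
tcp_pos: [0.5667, 0.0736, 0.3]
ee_rot: [[-0.013, -1.0, 0.0], [-1.0, 0.013, 0.0], [-0.0, -0.0, -1.0]]
wrist_force: [-0.6, 0.5, 0.5]
gripper_width: 0.227
gripper_force: 0.0
```

Run:
```python
from h import *
st()
a=np.arctan2(40,131)+np.linspace(0,1.8,19); X=-137*np.cos(a); Z=137*np.sin(a)
print([[0,round(-x/20,2),round(-z/20,2),0] for x,z in zip(np.diff(X),np.diff(Z))])
```

```text
t 11.15 tcp [0.5667, 0.0736, 0.3] F [-0.6, 0.5, 0.5] w 19.8 gf 0.0
[[0, np.float64(-0.23), np.float64(-0.64), 0], [0, np.float64(-0.3), np.float64(-0.62), 0], [0, np.float64(-0.36), np.float64(-0.59), 0], [0, np.float64(-0.41), np.float64(-0.55), 0], [0, np.float64(-0.46), np.float64(-0.5), 0], [0, np.float64(-0.51), np.float64(-0.45), 0], [0, np.float64(-0.56), np.float64(-0.4), 0], [0, np.float64(-0.59), np.float64(-0.34), 0], [0, np.float64(-0.62), np.float64(-0.28), 0], [0, np.float64(-0.65), np.float64(-0.22), 0], [0, np.float64(-0.67), np.float64(-0.15), 0], [0, np.float64(-0.68), np.float64(-0.08), 0], [0, np.float64(-0.68), np.float64(-0.02), 0], [0, np.float64(-0.68), np.float64(0.05), 0], [0, np.float64(-0.67), np.float64(0.12), 0], [0, np.float64(-0.66), np.float64(0.19), 0], [0, np.float64(-0.64), np.float64(0.25), 0], [0, np.float64(-0.61), np.float64(0.31), 0]]
```

Request:
jog_arm:
  increments:
    - [0, 0, 0, 0]
    - [0, 0, 0, 0]
    - [0, 0, 0, 0]

```text
time_s: 11.45
tcp_pos: [0.5679, 0.0736, 0.3]
ee_rot: [[-0.013, -1.0, 0.004], [-1.0, 0.013, 0.0], [-0.001, -0.004, -1.0]]
wrist_force: [4.1, -1.0, -1.9]
gripper_width: 0.124
gripper_force: 30.0
```

Gripped (10.8 mm across the bar, 30 N). I follow the arc in parts.

Request:
jog_arm:
  increments:
    - [0, -0.23, -0.64, 0]
    - [0, -0.3, -0.62, 0]
    - [0, -0.36, -0.59, 0]
    - [0, -0.41, -0.55, 0]
    - [0, -0.46, -0.5, 0]
    - [0, -0.51, -0.45, 0]

```text
time_s: 12.05
tcp_pos: [0.6098, 0.073, 0.3642]
ee_rot: [[-0.015, -1.0, -0.013], [-1.0, 0.015, -0.001], [0.001, 0.013, -1.0]]
wrist_force: [-8.3, 3.3, -0.9]
gripper_width: 0.126
gripper_force: 30.0
```

Request:
jog_arm:
  increments:
    - [0, -0.56, -0.4, 0]
    - [0, -0.59, -0.34, 0]
    - [0, -0.62, -0.28, 0]
    - [0, -0.65, -0.22, 0]
    - [0, -0.67, -0.15, 0]
    - [0, -0.68, -0.08, 0]

```text
time_s: 12.65
tcp_pos: [0.6863, 0.0716, 0.3984]
ee_rot: [[-0.013, -1.0, -0.005], [-1.0, 0.013, -0.002], [0.002, 0.005, -1.0]]
wrist_force: [-6.3, -1.1, 4.9]
gripper_width: 0.127
gripper_force: 30.0
```

Request:
jog_arm:
  increments:
    - [0, -0.68, -0.02, 0]
    - [0, -0.68, 0.05, 0]
    - [0, -0.67, 0.12, 0]
    - [0, -0.66, 0.19, 0]
    - [0, -0.64, 0.25, 0]
    - [0, -0.5, 0.25, 0]
    - [0, 0, 0, 0]

```text
time_s: 13.35
tcp_pos: [0.7652, 0.0702, 0.3787]
ee_rot: [[-0.014, -1.0, 0.001], [-1.0, 0.014, -0.001], [0.001, -0.001, -1.0]]
wrist_force: [2.1, -3.8, 0.1]
gripper_width: 0.125
gripper_force: 30.0
```

Request:
jog_arm:
  increments:
    - [0, 0, 0, 0]
    - [0, 0, 0, 0]
  grip: 26

```text
time_s: 13.55
tcp_pos: [0.7638, 0.0713, 0.3786]
ee_rot: [[-0.014, -1.0, -0.001], [-1.0, 0.014, 0.001], [-0.001, 0.001, -1.0]]
wrist_force: [0.0, -0.8, -0.2]
gripper_width: 0.232
gripper_force: 0.0
```

Request:
jog_arm:
  increments:
    - [0, 0, -0.3, 0]
    - [0, 0, -0.9, 0]
    - [0, 0, -1, 0]
    - [0, 0, -1, 0]
    - [0, 0, -0.8, 0]
    - [0, 1, 0, 0]
    - [0, 1, 0, 0]
    - [0, 1, 0, 0]
    - [0, 1, 0, 0]
    - [0, 1, 0, 0]

```text
time_s: 14.55
tcp_pos: [0.6628, 0.0726, 0.46]
ee_rot: [[-0.013, -1.0, 0.001], [-1.0, 0.013, 0.001], [-0.001, -0.001, -1.0]]
wrist_force: [1.0, 1.0, -0.2]
gripper_width: 0.301
gripper_force: 0.0
```

Request:
jog_arm:
  increments:
    - [0, 1, 0, 1]
    - [0, 1, 0, 1]
    - [0, 1, 0, 1]
    - [0, 0, 0, 1]
    - [0, 0, 0, 1]
    - [0, 0, 0, 1]
    - [0, 0, 0, 1]
    - [0, 0, 0, 1]
    - [0, 0, 0, 1]
    - [0, 0, 0, 1]
  grip: 60

```text
time_s: 15.55
tcp_pos: [0.604, 0.0782, 0.46]
ee_rot: [[-0.729, -0.685, 0.001], [-0.685, 0.729, 0.001], [-0.001, 0.0, -1.0]]
wrist_force: [-0.5, -1.0, -0.5]
gripper_width: 0.688
gripper_force: 0.0
```

Request:
jog_arm:
  increments:
    - [0, 0, 0, 1]
    - [0, 0, 0, 1]
    - [0, 0, 0, 1]
    - [0, 0, 0, 1]
    - [0, 0, 0, 1]
    - [0, 0, 0, 1]
    - [0, 0, 0, 1]
    - [0, 0, 0, 1]
    - [0, 0, 0, 1]
    - [0, 0, 0, 0.64]

```text
time_s: 16.55
tcp_pos: [0.6041, 0.0782, 0.4601]
ee_rot: [[-1.0, 0.016, 0.001], [0.016, 1.0, 0.001], [-0.001, 0.001, -1.0]]
wrist_force: [-0.3, 0.6, 0.1]
gripper_width: 0.69
gripper_force: 0.0
```

Run:
```python
from h import *
s=st(); print(np.round(s['ee_rot'],3).tolist())
w=eyes.capture('wrist'); a=eyes.capture('side'); b=eyes.capture('scene')
for n in ['reader','lid_handle','case']:
  for c in ['wrist','side','scene']: print(n,c,[(np.round(d['centre'],3).tolist(),round(d['conf'],2)) for d in eyes.spot_in(c,n)[:2]])
print(proj('wrist',[.639,.115,.061],s))
for c in ['side','scene']:
  for d in eyes.spot_in(c,'logger'): print(c,np.round(d['centre'],3),d['conf'])
p=np.zeros((600,640,3),np.uint8);p[:400]=w;p[400:,:320]=cv2.resize(a[90:215,280:480],(320,200));p[400:,320:]=cv2.resize(b[150:275,180:380],(320,200))
cv2.imwrite('pics/p4.png',p)
```

```text
t 16.55 tcp [0.6041, 0.0782, 0.4601] F [-0.3, 0.6, 0.1] w 60.0 gf 0.0
[[-1.0, 0.016, 0.001], [0.016, 1.0, 0.001], [-0.001, 0.001, -1.0]]
reader wrist [([0.638, 0.116, 0.06], 0.63)]
reader side [([0.643, 0.101, 0.061], 0.84)]
reader scene [([0.639, 0.116, 0.063], 0.58)]
lid_handle wrist [([0.71, 0.078, 0.145], 0.58)]
lid_handle side [([0.718, 0.059, 0.173], 0.58)]
lid_handle scene [([0.425, 0.368, 0.087], 0.62), ([0.713, 0.086, 0.165], 0.61)]
case wrist [([0.625, 0.076, 0.052], 0.79)]
case side [([0.662, 0.067, 0.066], 0.77)]
case scene [([0.693, 0.088, 0.085], 0.68), ([0.455, -0.26, 0.086], 0.5)]
[350.40610589 204.29348206]
side [0.447 0.345 0.198] 0.65
side [0.645 0.1   0.06 ] 0.52
side [0.33  0.332 0.075] 0.51
side [0.474 0.259 0.078] 0.44
scene [0.466 0.272 0.074] 0.84
scene [0.32  0.348 0.077] 0.84
scene [0.431 0.36  0.198] 0.73
```

View pics/p4.png

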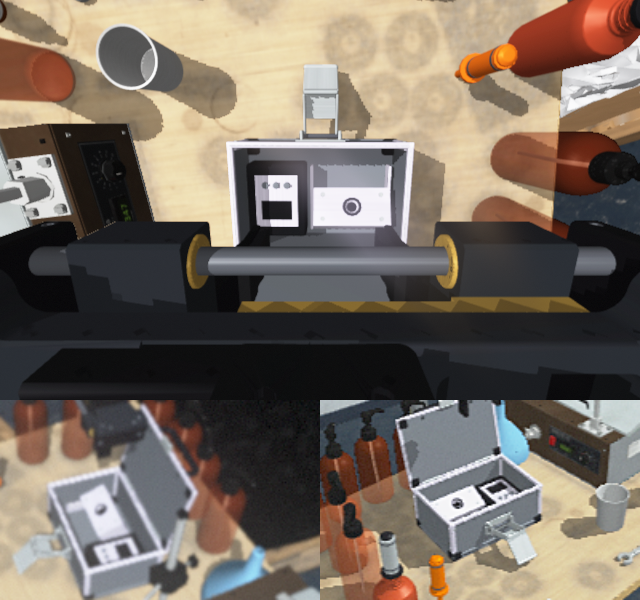

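Wrist view: the socket shows at (352,207), within 3 px of prediction, and the lid stands well past upright in both other views. Now to the logger.

Request:
jog_arm:
  increments:
    - [0.5, 0.6, 0, 0]
    - [0.8, 0.8, 0, 0]
    - [0.8, 1, 0, 0]
    - [0.8, 1, 0, 0]
    - [0.8, 1, 0, 0]
    - [0.8, 1, 0, 0]
    - [0.2, 1, 0, 0]
    - [0, 1, 0, 0]
    - [0, 1, 0, 0]
    - [0, 1, 0, 0]

```text
time_s: 18.25
tcp_pos: [0.5132, 0.2687, 0.4592]
ee_rot: [[-1.0, 0.014, -0.0], [0.014, 1.0, -0.0], [0.0, -0.0, -1.0]]
wrist_force: [1.0, -0.1, 0.1]
gripper_width: 0.691
gripper_force: 0.0
```

Request:
jog_arm:
  increments:
    - [0, 1, 0, 0]
    - [0, 1, 0, 0]
    - [0, 1, 0, 0]
    - [0, 1, 0, 0]
    - [0, 0.5, 0, 0]
    - [0, 0, 0, 0]
    - [0, 0, 0, 0]

```text
time_s: 18.95
tcp_pos: [0.5144, 0.357, 0.4592]
ee_rot: [[-1.0, 0.014, -0.0], [0.014, 1.0, -0.001], [0.0, -0.001, -1.0]]
wrist_force: [0.1, -0.3, 0.3]
gripper_width: 0.694
gripper_force: 0.0
```

Run:
```python
from h import *
s=st(); print(np.round(s['ee_rot'],3).tolist())
w=eyes.capture('wrist'); b=eyes.capture('scene'); a=eyes.capture('side'); cv2.imwrite('pics/w5.png',w); cv2.imwrite('pics/a5.png',a); cv2.imwrite('pics/b5.png',b)
K,R,t=cam('wrist',s); print('cam',-R.T@t)
for c in ['wrist','scene','side']:
  for d in eyes.outline_of(c,'logger'):
    m=cv2.moments(d['mask'].astype(np.uint8)); ct=(m['m10']/m['m00'],m['m01']/m['m00'])
    ys,xs=np.where(d['mask']); print(c,round(d['conf'],2),np.round(ct,1),[xs.min(),xs.max(),ys.min(),ys.max()],np.round(onz(c,ct,.197,s),4))
for x in ['wrist','scene','side']: print(x,np.round([proj(x,[.445,.355,z],s) for z in (.156,.197,.232)],1).tolist())
```

```text
t 18.95 tcp [0.5144, 0.357, 0.4592] F [0.1, -0.3, 0.3] w 60.4 gf 0.0
[[-1.0, 0.014, -0.0], [0.014, 1.0, -0.001], [0.0, -0.001, -1.0]]
cam [0.4471845  0.35773429 0.43964636]
wrist 0.83 [243.4 147.5] [np.int64(224), np.int64(261), np.int64(133), np.int64(161)] [0.4643 0.2952 0.197 ]
wrist 0.81 [317.6 122.9] [np.int64(299), np.int64(336), np.int64(104), np.int64(142)] [0.4462 0.3544 0.197 ]
wrist 0.74 [303.1  16.9] [np.int64(288), np.int64(318), np.int64(0), np.int64(35)] [0.3723 0.3452 0.197 ]
wrist 0.29 [110.  168.2] [np.int64(85), np.int64(134), np.int64(138), np.int64(204)] [0.4793 0.1865 0.197 ]
scene 0.77 [258.  308.1] [np.int64(252), np.int64(265), np.int64(292), np.int64(325)] [0.2325 0.3906 0.197 ]
scene 0.55 [222.6 246.7] [np.int64(215), np.int64(231), np.int64(232), np.int64(261)] [0.4417 0.3576 0.197 ]
scene 0.5 [252.8 262.3] [np.int64(247), np.int64(259), np.int64(247), np.int64(279)] [0.3524 0.3291 0.197 ]
side 0.66 [253.6  87.2] [np.int64(249), np.int64(258), np.int64(76), np.int64(98)] [0.4471 0.3483 0.197 ]
side 0.66 [274.1 136.3] [np.int64(269), np.int64(280), np.int64(123), np.int64(151)] [0.4486 0.1391 0.197 ]
side 0.58 [222.7 131.1] [np.int64(217), np.int64(229), np.int64(118), np.int64(145)] [0.3242 0.2027 0.197 ]
wrist [[318.9, 121.7], [318.4, 121.3], [317.8, 120.8]]
scene [[224.8, 258.3], [222.9, 245.6], [221.1, 234.2]]
side [[253.9, 96.7], [252.3, 85.9], [251.0, 76.2]]
```

Request:
jog_arm:
  increments:
    - [0.85, -0.04, 0, 0]
    - [0.85, -0.04, 0, 0]
    - [0.85, -0.04, 0, 0]
    - [0.85, -0.04, 0, 0]
    - [0, 0, 0.9, 0]
    - [0, 0, 1, 0]
    - [0, 0, 1, 0]
    - [0, 0, 1, 0]
    - [0, 0, 0.95, 0]
    - [0, 0, 0, 0]

```text
time_s: 20.25
tcp_pos: [0.4459, 0.354, 0.3598]
ee_rot: [[-1.0, 0.015, -0.004], [0.015, 1.0, -0.004], [0.004, -0.004, -1.0]]
wrist_force: [-0.3, -0.4, 0.0]
gripper_width: 0.691
gripper_force: 0.0
```

Request:
jog_arm:
  increments:
    - [0, 0, 0, 0]
    - [0, 0, 0, 0]
    - [0, 0, 0, 0]
    - [0, 0, 0, 0]
    - [0, 0, 0, 0]
    - [0, 0, 0, 0]
    - [0, 0, 0, 0]
    - [0, 0, 0, 0]
  grip: 0

```text
time_s: 21.05
tcp_pos: [0.4464, 0.3549, 0.3627]
ee_rot: [[-1.0, 0.014, 0.0], [0.014, 1.0, 0.0], [-0.0, 0.0, -1.0]]
wrist_force: [-1.0, -0.9, 1.3]
gripper_width: 0.271
gripper_force: 30.0
```

Request:
jog_arm:
  increments:
    - [0, 0, -0.5, 0]
    - [0, 0, -1, 0]
    - [0, 0, -1, 0]
    - [0, 0, -1, 0]
    - [0, 0, -1, 0]
    - [0, 0, -1, 0]
    - [0, 0, -1, 0]
    - [0, -0.5, 0, 0]
    - [-0.3, -0.9, 0, 0]
    - [-0.85, -0.95, 0, 0]

```text
time_s: 22.05
tcp_pos: [0.468, 0.3059, 0.4914]
ee_rot: [[-1.0, 0.013, -0.002], [0.013, 1.0, -0.001], [0.002, -0.001, -1.0]]
wrist_force: [0.5, -0.2, -0.2]
gripper_width: 0.266
gripper_force: 30.0
```

Run:
```python
from h import *
st()
g=cv2.cvtColor(cv2.imread('pics/p4.png'),6)[190:225,335:370]; g=cv2.resize(g,None,fx=4,fy=4,interpolation=cv2.INTER_CUBIC)
s=dict(tcp_pos=[.6041,.0782,.4601],ee_rot=[[-1.0, 0.016, 0.001], [0.016, 1.0, 0.001], [-0.001, 0.001, -1.0]])
_,b=cv2.threshold(g,110,255,cv2.THRESH_BINARY_INV)
for c in cv2.findContours(b,cv2.RETR_CCOMP,cv2.CHAIN_APPROX_NONE)[0]:
    if len(c)>30:
        e=cv2.fitEllipse(c); p=(np.array(e[0])+.5)/4-.5+[335,190]; print(p,np.round(e[1],1),np.round(onz('wrist',p,.061,s),4))
```

```text
t 22.05 tcp [0.468, 0.3059, 0.4914] F [0.5, -0.2, -0.2] w 23.2 gf 29.99646577052772
[351.19016266 206.49212074] [31.3 33.3] [0.6419 0.1161 0.061 ]
[351.63057327 206.18605042] [65.8 67.6] [0.6415 0.1167 0.061 ]
[351.6796875  206.10235214] [59.7 60.5] [0.6414 0.1167 0.061 ]
```

Request:
jog_arm:
  increments:
    - [-0.88, -0.936, 0, 0]
    - [-0.88, -0.936, 0, 0]
    - [-0.88, -0.936, 0, 0]
    - [-0.88, -0.936, 0, 0]
    - [-0.88, -0.936, 0, 0]
    - [-0.88, -0.936, 0, 0]
    - [-0.88, -0.936, 0, 0]
    - [-0.88, -0.936, 0, 0]
    - [-0.88, -0.936, 0, 0]
    - [-0.88, -0.936, 0, 0]

```text
time_s: 23.05
tcp_pos: [0.6424, 0.1155, 0.4906]
ee_rot: [[-1.0, 0.015, -0.003], [0.015, 1.0, -0.001], [0.003, -0.001, -1.0]]
wrist_force: [-0.4, 0.1, -0.6]
gripper_width: 0.269
gripper_force: 30.0
```

Request:
jog_arm:
  increments:
    - [0, 0, 0.8, 0]
    - [0, 0, 1, 0]
    - [0, 0, 1, 0]
    - [0, 0, 1, 0]
    - [0, 0, 1, 0]
    - [0, 0, 1, 0]
    - [0, 0, 1, 0]
    - [0, 0, 1, 0]
    - [0, 0, 0.3, 0]
    - [0, 0, 0, 0]

```text
time_s: 24.05
tcp_pos: [0.6416, 0.1167, 0.3285]
ee_rot: [[-1.0, 0.015, -0.004], [0.015, 1.0, -0.002], [0.004, -0.002, -1.0]]
wrist_force: [0.1, 0.8, -0.3]
gripper_width: 0.27
gripper_force: 30.0
```

Run:
```python
from h import *
s=st(); print(np.round(s['ee_rot'],3).tolist())
w=eyes.capture('wrist');a=eyes.capture('side'); b=eyes.capture('scene')
G=np.array(s['tcp_pos'])+np.array(s['ee_rot'])@[0,0,.164]; tip=G-[0,0,.0847]
print('tip',tip)
for c in ['wrist','side','scene']: print(c,'tip',proj(c,tip,s),'mouth',proj(c,[.6415,.1165,.061],s),'grip',proj(c,G,s))
def crop(im,c,n,f): 
    u,v=np.round(c).astype(int); return cv2.resize(im[v-n:v+n,u-n:u+n],(400,400),interpolation=cv2.INTER_CUBIC)
p=np.hstack([crop(w,proj('wrist',[.6415,.1165,.061],s),50,0),crop(b,proj('scene',tip,s),40,0)])
cv2.imwrite('pics/p6.png',p); cv2.imwrite('pics/a6.png',a)
```

```text
t 24.05 tcp [0.6416, 0.1167, 0.3285] F [0.1, 0.8, -0.3] w 23.5 gf 29.995133131742477
[[-1.0, 0.015, -0.004], [0.015, 1.0, -0.002], [0.004, -0.002, -1.0]]
tip [0.64089462 0.11644433 0.07982082]
wrist tip [322.20801436 212.20476744] mouth [322.28973584 206.70876214] grip [322.16204938 257.90150199]
side tip [342.32390368 153.90858923] mouth [342.14374688 158.06952732] grip [344.07559856 133.54559352]
scene tip [265.42822261 209.94168798] mouth [265.65163139 214.64423605] grip [263.80988149 187.37129693]
```

View pics/p6.png

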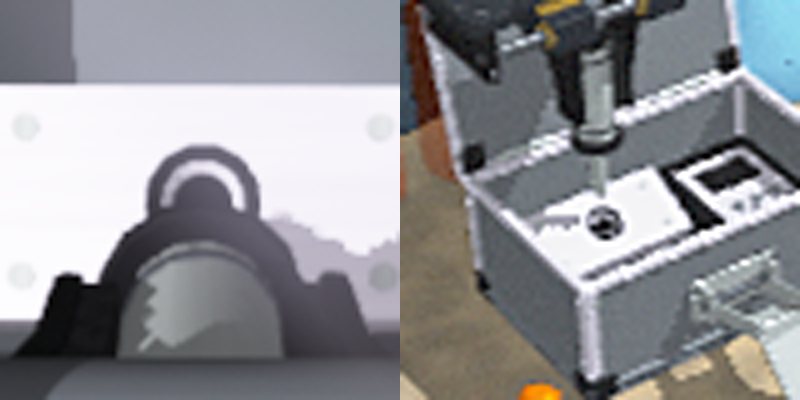

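Ring centre is at crop (203,201) and the tip in the scene crop at (601,192), just above the mouth at (607,222). It is aligned to within about 2 mm, so I lower with force checks.

Request:
jog_arm:
  increments:
    - [-0.03, 0, 0.4, 0]
    - [0, 0, 0.3, 0]
    - [0, 0, 0.1, 0]
    - [0, 0, 0.1, 0]
    - [0, 0, 0.1, 0]
    - [0, 0, 0.1, 0]
    - [0, 0, 0, 0]

```text
time_s: 24.9
tcp_pos: [0.6424, 0.1178, 0.3081]
ee_rot: [[-1.0, 0.014, -0.001], [0.014, 1.0, -0.0], [0.001, -0.0, -1.0]]
wrist_force: [-1.4, -1.3, -0.4]
gripper_width: 0.269
gripper_force: 30.0
```

Request:
jog_arm:
  increments:
    - [0, 0, 0.1, 0]
    - [0, 0, 0.1, 0]
    - [0, 0, 0, 0]

```text
time_s: 25.2
tcp_pos: [0.6425, 0.1178, 0.3037]
ee_rot: [[-1.0, 0.014, -0.001], [0.014, 1.0, -0.0], [0.001, -0.0, -1.0]]
wrist_force: [-2.0, -0.5, -1.0]
gripper_width: 0.269
gripper_force: 30.0
```

Request:
jog_arm:
  increments:
    - [0, 0, 0.1, 0]
    - [0, 0, 0, 0]

```text
time_s: 25.4
tcp_pos: [0.6425, 0.1178, 0.3019]
ee_rot: [[-1.0, 0.014, -0.001], [0.014, 1.0, -0.0], [0.001, -0.0, -1.0]]
wrist_force: [-1.9, -0.5, -0.6]
gripper_width: 0.27
gripper_force: 30.0
```

Request:
jog_arm:
  increments:
    - [0.2, 0, 0.02, 0]
    - [0.2, 0, 0.02, 0]
    - [0.2, 0, 0.043, 0]
    - [0.2, 0, 0.043, 0]
    - [0, 0, 0, 0]

```text
time_s: 25.9
tcp_pos: [0.6285, 0.1179, 0.3022]
ee_rot: [[-1.0, 0.013, 0.01], [0.013, 1.0, 0.001], [-0.01, 0.001, -1.0]]
wrist_force: [4.9, -3.7, -0.1]
gripper_width: 0.266
gripper_force: 30.0
```

```bash
cat >> h.py <<'E'
def tilt():
    # logger axis: fit of mask principal axis against projected model axis for tilt phi about case y, both fixed cams
    s=st()
    G=np.array(s['tcp_pos'])+np.array(s['ee_rot'])@[0,0,.164]
    for c in ['side','scene']:
        eyes.capture(c)
        for d in eyes.outline_of(c,'logger'):
            m=d['mask']; ys,xs=np.where(m)
            q=np.array([xs.mean(),ys.mean()])
            if np.linalg.norm(q-proj(c,G))>25: continue
            v=cv2.fitLine(np.c_[xs,ys].astype(np.float32),cv2.DIST_L2,0,.01,.01).ravel()[:2]; v*=np.sign(v[1]); 
            mod=[]
            for ph in (0,12,24):
                a=np.array([-np.sin(np.radians(ph)),0,np.cos(np.radians(ph))]); w=proj(c,G-.03*a)-proj(c,G+.03*a); mod.append(round(np.degrees(np.arctan2(w[0],w[1])),1))
            print(c,round(d['conf'],2),np.round(q,1),'G',np.round(proj(c,G),1),'ang',round(float(np.degrees(np.arctan2(v[0],v[1]))),1),'model 0/12/24',mod)
E
python3 -c "
from h import *
tilt()"
```

```text
t 25.9 tcp [0.6285, 0.1179, 0.3022] F [4.9, -3.7, -0.1] w 23.1 gf 30.002859109081328
side 0.39 [342.  155.6] G [339.7 140.6] ang -4.1 model 0/12/24 [np.float64(-4.3), np.float64(12.9), np.float64(31.9)]
scene 0.54 [265.7 201.3] G [265.8 196.3] ang -3.8 model 0/12/24 [np.float64(4.0), np.float64(-4.7), np.float64(-16.7)]
```

Request:
jog_arm:
  increments:
    - [0.2, 0, 0.065, 0]
    - [0.2, 0, 0.065, 0]
    - [0.19, 0, 0.09, 0]
    - [0.19, 0, 0.09, 0]
    - [0.08, 0, 0.05, 0]
    - [0, 0, 0, 0]

```text
time_s: 26.7
tcp_pos: [0.6117, 0.1181, 0.2968]
ee_rot: [[-1.0, 0.012, 0.012], [0.012, 1.0, 0.001], [-0.012, 0.001, -1.0]]
wrist_force: [2.9, -4.2, 6.1]
gripper_width: 0.268
gripper_force: 29.9
```

```bash
python3 -c "
from h import *
tilt()"
```

```text
t 26.7 tcp [0.6117, 0.1181, 0.2968] F [2.9, -4.2, 6.1] w 23.3 gf 29.94572558440268
scene 0.59 [267.8 204.2] G [268.8 200.3] ang -13.9 model 0/12/24 [np.float64(3.7), np.float64(-5.1), np.float64(-17.5)]
```

Request:
jog_arm:
  increments:
    - [-0.04, -0.03, 0.09, 0]
    - [-0.04, -0.03, 0.09, 0]
    - [-0.04, 0, 0.09, 0]
    - [-0.04, 0, 0.09, 0]
    - [0, 0, 0, 0]

```text
time_s: 27.4
tcp_pos: [0.615, 0.1174, 0.2887]
ee_rot: [[-1.0, 0.013, 0.011], [0.013, 1.0, 0.002], [-0.011, 0.002, -1.0]]
wrist_force: [4.5, -1.5, 5.1]
gripper_width: 0.267
gripper_force: 30.0
```

Request:
jog_arm:
  increments:
    - [-0.04, -0.02, 0.09, 0]
    - [-0.04, 0, 0.09, 0]
    - [-0.04, 0, 0.09, 0]
    - [-0.04, 0, 0.09, 0]
    - [0, 0, 0, 0]

```text
time_s: 27.9
tcp_pos: [0.618, 0.1171, 0.2812]
ee_rot: [[-1.0, 0.013, 0.011], [0.013, 1.0, 0.002], [-0.01, 0.002, -1.0]]
wrist_force: [4.1, -2.2, 4.5]
gripper_width: 0.265
gripper_force: 30.0
```

```bash
python3 -c "
from h import *
tilt()"
```

```text
t 27.9 tcp [0.618, 0.1171, 0.2812] F [4.1, -2.2, 4.5] w 23.0 gf 29.96133071836084
scene 0.45 [267.3 207.1] G [268.2 203.5] ang -14.0 model 0/12/24 [np.float64(3.8), np.float64(-5.1), np.float64(-17.5)]
```

Request:
jog_arm:
  increments:
    - [-0.035, 0, 0.09, 0]
    - [-0.035, 0, 0.09, 0]
    - [-0.035, 0, 0.09, 0]
    - [-0.035, 0, 0.09, 0]
    - [-0.035, 0, 0.09, 0]
    - [0, 0, 0, 0]

```text
time_s: 28.7
tcp_pos: [0.6214, 0.117, 0.2723]
ee_rot: [[-1.0, 0.013, 0.01], [0.013, 1.0, 0.002], [-0.01, 0.002, -1.0]]
wrist_force: [3.7, -2.3, 5.5]
gripper_width: 0.266
gripper_force: 30.0
```

Request:
jog_arm:
  increments:
    - [-0.035, 0, 0.09, 0]
    - [-0.035, 0, 0.09, 0]
    - [-0.035, 0, 0.09, 0]
    - [0, 0, 0, 0]

```text
time_s: 29.1
tcp_pos: [0.6232, 0.1169, 0.2673]
ee_rot: [[-1.0, 0.013, 0.009], [0.013, 1.0, 0.002], [-0.009, 0.002, -1.0]]
wrist_force: [2.5, -2.4, 7.7]
gripper_width: 0.27
gripper_force: 30.0
```

Request:
jog_arm:
  increments:
    - [-0.035, 0, 0.09, 0]
    - [-0.035, 0, 0.09, 0]
    - [0, 0, 0, 0]

```text
time_s: 29.4
tcp_pos: [0.6233, 0.117, 0.2661]
ee_rot: [[-1.0, 0.012, 0.005], [0.012, 1.0, 0.001], [-0.005, 0.001, -1.0]]
wrist_force: [-8.4, -1.5, 21.7]
gripper_width: 0.265
gripper_force: 30.0
```

Request:
jog_arm:
  increments:
    - [-0.035, 0, 0.09, 0]
    - [-0.035, 0, 0.09, 0]
    - [0, 0, 0, 0]

```text
time_s: 29.7
tcp_pos: [0.6229, 0.1171, 0.264]
ee_rot: [[-1.0, 0.012, 0.0], [0.012, 1.0, -0.0], [-0.0, -0.0, -1.0]]
wrist_force: [-17.8, 0.4, 31.5]
gripper_width: 0.269
gripper_force: 30.0
```

Request:
jog_arm:
  increments:
    - [0.035, 0, -0.09, 0]
    - [0, 0, 0, 0]

```text
time_s: 29.9
tcp_pos: [0.6226, 0.117, 0.2641]
ee_rot: [[-1.0, 0.012, 0.002], [0.012, 1.0, 0.0], [-0.002, 0.0, -1.0]]
wrist_force: [-12.6, 0.5, 24.8]
gripper_width: 0.266
gripper_force: 30.0
```

Request:
jog_arm:
  increments:
    - [0, 0, 0, 0]
    - [0, 0, 0, 0]
    - [0, 0, 0, 0]
    - [0, 0, 0, 0]
    - [0, 0, 0, 0]
  grip: 46

```text
time_s: 30.4
tcp_pos: [0.6235, 0.1165, 0.2577]
ee_rot: [[-1.0, 0.014, -0.001], [0.014, 1.0, -0.0], [0.001, -0.0, -1.0]]
wrist_force: [-0.3, 0.0, 0.7]
gripper_width: 0.519
gripper_force: 0.0
```

```bash
python3 -c "
from h import *
tilt()"
```

```text
t 30.4 tcp [0.6235, 0.1165, 0.2577] F [-0.3, 0.0, 0.7] w 45.2 gf 0.0
scene 0.6 [275.6 209.9] G [268.3 209. ] ang 40.9 model 0/12/24 [np.float64(3.8), np.float64(-5.2), np.float64(-17.9)]
scene 0.51 [267.5 208.4] G [268.3 209. ] ang -9.3 model 0/12/24 [np.float64(3.8), np.float64(-5.2), np.float64(-17.9)]
```

Request:
jog_arm:
  increments:
    - [0, 0, -0.5, 0]
    - [0, 0, -1, 0]
    - [0, 0, -1, 0]
    - [0, 0, -1, 0]
    - [0, 0, -1, 0]
    - [0, 0, -1, 0]
    - [0, 0, -1, 0]
    - [0, 0, -1, 0]
    - [0, 0, -1, 0]
    - [0, 0, 0, 0]

```text
time_s: 31.6
tcp_pos: [0.6238, 0.1164, 0.4329]
ee_rot: [[-1.0, 0.014, 0.008], [0.014, 1.0, 0.002], [-0.008, 0.002, -1.0]]
wrist_force: [0.5, -0.8, 0.7]
gripper_width: 0.533
gripper_force: 0.0
```

Run:
```python
from h import *
s=st()
ax=np.array([-np.sin(np.radians(24)),0,np.cos(np.radians(24))]); M=np.array([.6415,.1165,.061])
for c in ['wrist','side','scene']:
    im=eyes.capture(c); cv2.imwrite(f'pics/z_{c}.png',im)
    # expected silhouette when home
    pts=[]
    for s0,s1,rad in [(42,48,17),(48,112,12),(112,118,9)]:
        for q in (s0,s1):
            for t in np.linspace(0,6.283,24):
                pts.append((len(pts)//48,proj(c,M+ax*(q-42)/1000+rad/1000*(np.cos(t)*np.array([ax[2],0,-ax[0]])+np.sin(t)*np.array([0,1,0])),s)))
    for d in eyes.outline_of(c,'logger'):
        ys,xs=np.where(d['mask'])
        if np.linalg.norm([xs.mean(),ys.mean()]-proj(c,M+ax*.035,s))>25: continue
        row=[]
        for extra,lean in [(0,0),(.005,0),(.01,0),(.02,0),(0,-8)]:
            e=np.zeros((400,640),np.uint8); a2=np.array([-np.sin(np.radians(24+lean)),0,np.cos(np.radians(24+lean))])
            sh=proj(c,M+ax*extra,s)-proj(c,M,s)
            for g in range(3):
                P=[]
                for s_ in [(42,48,17),(48,112,12),(112,118,9)][g:g+1]:
                    for q in s_[:2]:
                        for t in np.linspace(0,6.283,24): P.append(proj(c,M+a2*((q-42)/1000+extra)+s_[2]/1000*(np.cos(t)*np.array([a2[2],0,-a2[0]])+np.sin(t)*np.array([0,1,0])),s))
                cv2.fillConvexPoly(e,cv2.convexHull(np.round(P).astype(np.int32)),1)
            m=d['mask']; row.append((extra,lean,round((e&m).sum()/(e|m).sum(),3)))
        print(c,round(d['conf'],2),[xs.min(),xs.max(),ys.min(),ys.max()],row)
for n in ['logger','lid_handle','latch_tip','tall_bottle']:
    for c in ['scene','side']: print(n,c,[(np.round(d['centre'],3).tolist(),round(d['conf'],2)) for d in eyes.spot_in(c,n)[:4]])
```

```text
t 31.6 tcp [0.6238, 0.1164, 0.4329] F [0.5, -0.8, 0.7] w 46.4 gf 0.0
wrist 0.8 [np.int64(308), np.int64(335), np.int64(169), np.int64(207)] [(0, 0, np.float64(0.914)), (0.005, 0, np.float64(0.896)), (0.01, 0, np.float64(0.874)), (0.02, 0, np.float64(0.769)), (0, -8, np.float64(0.685))]
side 0.45 [np.int64(331), np.int64(347), np.int64(143), np.int64(163)] [(0, 0, np.float64(0.775)), (0.005, 0, np.float64(0.745)), (0.01, 0, np.float64(0.654)), (0.02, 0, np.float64(0.527)), (0, -8, np.float64(0.645))]
scene 0.57 [np.int64(261), np.int64(272), np.int64(198), np.int64(218)] [(0, 0, np.float64(0.756)), (0.005, 0, np.float64(0.791)), (0.01, 0, np.float64(0.748)), (0.02, 0, np.float64(0.651)), (0, -8, np.float64(0.749))]
logger scene [([0.466, 0.268, 0.073], 0.74), ([0.616, 0.122, 0.1], 0.64), ([0.322, 0.347, 0.08], 0.55)]
logger side [([0.624, 0.108, 0.102], 0.67), ([0.476, 0.259, 0.077], 0.48), ([0.329, 0.33, 0.073], 0.47)]
lid_handle scene [([0.714, 0.09, 0.163], 0.62)]
lid_handle side [([0.718, 0.064, 0.174], 0.65), ([0.46, -0.306, 0.121], 0.39)]
latch_tip scene [([0.493, 0.079, 0.044], 0.63)]
latch_tip side [([0.499, 0.076, 0.044], 0.93)]
tall_bottle scene [([0.423, 0.366, 0.093], 0.84), ([0.694, 0.088, 0.085], 0.23)]
tall_bottle side [([0.443, 0.333, 0.096], 0.9)]
```

Request:
jog_arm:
  increments:
    - [0.4, 0, 0, 0]
    - [0, 0, 0.5, 0]
    - [0, 0, 1, 0]
    - [0, 0, 1, 0]
    - [0, 0, 1, 0]
    - [0, 0, 1, 0]
    - [0, 0, 0.7, 0]
    - [0, 0, 0.3, 0]
    - [0, 0, 0, 0]
    - [0, 0, 0, 0]
  grip: 0

```text
time_s: 33.3
tcp_pos: [0.6157, 0.1167, 0.319]
ee_rot: [[-1.0, 0.014, 0.001], [0.014, 1.0, 0.0], [-0.001, 0.0, -1.0]]
wrist_force: [0.2, 0.8, -0.3]
gripper_width: 0.002
gripper_force: 0.0
```

Request:
jog_arm:
  increments:
    - [0, 0, 0.1, 0]
    - [0, 0, 0.05, 0]
    - [0, 0, 0, 0]

```text
time_s: 33.6
tcp_pos: [0.6155, 0.1166, 0.3157]
ee_rot: [[-1.0, 0.014, 0.0], [0.014, 1.0, 0.0], [-0.0, 0.0, -1.0]]
wrist_force: [-0.8, 0.5, 0.2]
gripper_width: 0.002
gripper_force: 0.0
```

Request:
jog_arm:
  increments:
    - [0, 0, 0.05, 0]
    - [0, 0, 0.05, 0]
    - [0, 0, 0, 0]

```text
time_s: 33.9
tcp_pos: [0.6156, 0.1167, 0.3147]
ee_rot: [[-1.0, 0.014, 0.001], [0.014, 1.0, 0.0], [-0.001, 0.0, -1.0]]
wrist_force: [-1.8, -0.3, 4.6]
gripper_width: 0.003
gripper_force: 2.2
```

Request:
jog_arm:
  increments:
    - [0, 0, 0.06, 0]
    - [0, 0, 0.06, 0]
    - [0, 0, 0, 0]

```text
time_s: 34.2
tcp_pos: [0.6155, 0.1167, 0.3144]
ee_rot: [[-1.0, 0.013, 0.002], [0.013, 1.0, -0.0], [-0.002, -0.0, -1.0]]
wrist_force: [-5.8, -0.9, 13.0]
gripper_width: 0.002
gripper_force: 6.5
```

Request:
jog_arm:
  increments:
    - [0, 0, -0.3, 0]
    - [0, 0, -0.8, 0]
    - [0, 0, -1, 0]
    - [0, 0, -1, 0]
    - [0, 0, -1, 0]
    - [0, 0, -1, 0]
    - [0, 0, -1, 0]
    - [0, 0, 0, 0]
    - [0, 0, 0, 0]

```text
time_s: 35.1
tcp_pos: [0.6154, 0.1166, 0.4325]
ee_rot: [[-1.0, 0.014, -0.0], [0.014, 1.0, 0.001], [0.0, 0.001, -1.0]]
wrist_force: [-0.4, 0.1, -0.7]
gripper_width: 0.003
gripper_force: 0.0
```

Run:
```python
from h import *
s=st()
for c in ['wrist','scene','side']:
    eyes.capture(c)
    print(c,[(np.round(d['centre'],3).tolist(),round(d['conf'],2)) for d in eyes.spot_in(c,'logger')[:4]])
for d in eyes.outline_of('wrist','logger')[:2]:
    ys,xs=np.where(d['mask']); print(xs.min(),xs.max(),ys.min(),ys.max())
```

```text
t 35.1 tcp [0.6154, 0.1166, 0.4325] F [-0.4, 0.1, -0.7] w 0.2 gf 0.0
wrist [([0.618, 0.116, 0.123], 0.81), ([0.481, 0.26, 0.096], 0.67), ([0.597, 0.061, 0.048], 0.56)]
scene [([0.466, 0.269, 0.072], 0.78), ([0.618, 0.125, 0.098], 0.7), ([0.323, 0.344, 0.079], 0.69)]
side [([0.626, 0.108, 0.099], 0.6), ([0.474, 0.259, 0.076], 0.52), ([0.445, 0.331, 0.096], 0.22)]
434 494 23 69
308 335 181 217
```

The logger did not move under a 13 N push, and its head is at the height expected for fully seated. The lid is back, the latch is down and the arm is clear, so I'm handing in.

```bash
python3 -c "
from station import r
print(r.finish_job())"
```

```text
the job is handed in; nothing more can be done
None
```

I handed the job in at about 35 s: the latch is down, the lid is pushed well past upright, and the logger is seated in the reader socket and released. The bottle still stands in place and I saw no contact with anything else, but the hand-in gave no verdict.

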